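# Screw the twin-spout dispenser down on its seal, spouts over the two jars

## Robot

A 7-joint arm with a two-finger parallel gripper is mounted at the origin on a cart in front of the work surface, level with it; the furniture and walls round the work are solid. World frame = base frame: x ahead of the robot, y to its left, z up, the work surface at z = 0. Lengths are in mm, angles in rad, forces in N, time in s.
With the tool pointing down it reaches from about 400 to 875 mm from the base axis. Payload 4.4 kg.
Tool frame: the origin (TCP) lies midway between the tips of the shut fingers; the grasp point (between the pads) lies 19 mm behind it; z points along the fingers, y is the line along which they close (so a half turn about z gives the same grasp; the last joint's range is limited). The gripper opens to 85 mm and grips with 20 to 120 N. Pads are 22 mm wide; open, the fingers measure 114 mm over their backs; the gripper's body (76 mm by 85 mm) begins 54 mm behind the grasp point. The pads swing forward as they close: fully open they stand 13 mm farther back than shut.
Start: joints at [1.233, 0.628, 0.038, 1.517, -0.027, 0.996, -0.02], TCP at [174.532, -626.145, 195.013] pointing down, gripper open.
Joint ranges: [-3.06, 3.06], [-0.37, 2.12], [-1.25, 1.32], [0.18, 2.47], [-1.1, 4.24], [0.23, 1.98], [-2.94, 2.94]. Speed limits (rad/s): [2.57, 2.57, 3.14, 3.14, 3.14, 3.14, 3.14].

## Interface

Orientations are given as [roll, pitch, yaw] about the fixed x, y, z axes, in that order (R = Rz(yaw) Ry(pitch) Rx(roll)).
In Python, from cell import ctrl gives the robot as it stands.
- The arm moves only by the shell command python3 -m handwheel 'ROWS'. ROWS is JSON, a list of rows, each a list of 3 entries, a list of its own where there are three numbers: the turn, a rotation vector about the tool's x, y, z in degrees, then the shift along the tool's x, y, z in m, then the closure, from 0 (fully open) to 1 (shut). A call has 1 to 5 rows; each row shifts and turns the commanded pose from where the row before left it, along the tool's axes as they then stand; what a row does not reach is not made up. A row lasts 1/12 s, in which the tool goes at most 41.7 mm and 7.16 degrees, less where a joint would pass 70% of its speed; a pose out of reach is approached as far as the arm can. A call is refused whole if a number of a shift passes 0.0417 or a number of a turn 7.16, either way. A call with a gripper value outside its range is refused whole. The fingers move at their own pace and stop on an object; the grip force is fixed at half the most. Time passes only in rows, so rows that do not move let the fingers close. It gives the time, the measured TCP pose, the force, the opening and the grip force at its end, in the units of the state.
- ctrl.read_state(): the state, without advancing time (a new reading comes with each control period).
- ctrl.get_image(name): name is "side" or "top" or "wrist"; returns a dict with "pixels" (420x560x3 uint8, red, green, blue), "fx", "fy", "cx", "cy" (pixels), "pose" (4x4, takes a point from camera to world coordinates); the wrist camera has in their place "T_tool_cam" (4x4, takes a point from camera to tool coordinates, whose origin is the TCP and whose axes are the flange's). Camera axes: x right, y up, looking along -z (the intrinsics and any distortion apply to the point x, -y, -z); pixel columns grow to the right and rows downward; lengths in mm; the calibration is good to about 2 mm. The wrist camera is an equidistant fisheye: a pixel r from the principal point sees the ray r / f radians off the axis. A picture is of the moment at which its call begins: read the wrist's pose just before it. There is no depth.
- ctrl.finish_job(): hands the job in; it is judged then, once.
The state is a dict: "clock": time; "qpos": joint angles; "qd": joint speeds; "tau": joint torques, N m; "eef_pos": TCP position; "tool_rot": TCP orientation; "force": force on the tool from outside, world axes, zero at the start; "torque": the same for the moment, N m; "width": finger opening in mm; "gripper_force": force on a finger pad.
Only numpy, scipy, OpenCV 4.12 (cv2) and the standard library are available. Lean on these libraries where they do the work, as an engineer would, in place of code of your own. Each camera call takes 0.05 s, during which the arm holds its last target. There are 200 camera calls.

## Task

Fit the twin-spout dispenser to the amber bottle in the stand: set it upright over the neck and screw it down clockwise, gently, until you feel it bear on the rubber seal, then turn on to the very next point where its two spouts hang over the middle of the two jars (either way round) and let go. A dispenser that faces the jars before it bears on the seal is still loose; half a turn beyond that next point the seal is crushed. Do not force the glass neck or disturb the jars and the things lying around.

Things in the scene. Friction and masses are not known exactly. Their poses are not given: they have to be found in the camera images.
- dispenser: Loose bottle-top dispenser, 0.19 to 0.3 kg, upright on the worktop. Origin: centre of its collar's lower edge; z up; spouts along own +x and -x. From below: grey ribbed collar 54 mm across with a screw thread inside (z 0 to 25 mm), white round valve block 33 mm across (z 26 to 45), white square pump housing 36 x 36 mm (z 46 to 89), black piston cap 35 mm across (top z 106).
- grip (a point): Middle of the dispenser's square housing, on its axis, 69 mm above its origin; axes as the dispenser's. Grip from above across two facing sides (square to own x or y), fingertips kept above z 46 so that they clear the spouts.
- spout_a (a point): Open end of the spout on the dispenser's +x side: a 7 mm tube that leaves the valve block at z 34 mm, reaches 80 mm out and turns down to z 9 mm.
- spout_b (a point): Open end of the equal spout on the dispenser's -x side.
- lug (a point): Top of one thread lug inside the dispenser's collar, on its own +x side, 21 mm from the axis, 2.7 mm above its lower edge. Each lug is 1.7 mm thick; an equal lug is on the -x side and another pair, 2.25 mm higher, on +y and -y. The lugs leave a bore of 38 mm for the neck.
- bottle: Amber reagent bottle, 73 mm across, held fast in the stand (it neither turns nor tips). Origin: centre of its foot, 6 mm above the worktop. The neck is 36 mm across with a coarse two-start right-hand thread 44 mm across: turning the dispenser clockwise seen from above (yaw falling) draws it down 9 mm a turn. The thread has 1 mm of axial play and holds by itself when let go.
- neck_rim (a point): Centre of the bottle's rim, the top of the glass, 125 mm above the foot; z up. Before the thread catches, the dispenser rests loosely on top of the thread with its origin 4.5 to 9 mm below the rim.
- thread_start (a point): Start of one thread, on the bottle's own +x side, 20 mm from the axis, its underside 5 mm below the rim; the other start is on the -x side. With the dispenser resting on the thread, it catches when turned clockwise past the yaw at which its x axis is in line with the bottle's. From there to facing the jars it is 100 to 135 deg clockwise, and every half turn after that.
- seal: Black rubber ring, 31 mm across, spring-backed, in the bottle's mouth. Origin on the axis at the rim. Rings differ: its top stands 6.4 to 10.2 mm over the rim, so the collar's roof (19 mm above the dispenser's origin) meets it anywhere from 40 to 200 deg after the thread catches; only feel tells. It pushes back with 5 N at once, then 8 N more per 100 deg; over 20.5 N it is crushed.
- seal_feel (a point): The middle of the seal's mouth, 3 mm above the rim. What is felt: until the dispenser bears on the seal it turns almost freely (under 0.05 N m) and rattles up and down in the thread by up to 1 mm, even when its weight already rests on the ring; once the thread draws it down on the ring it has no play left and takes 0.1 to 0.4 N m to turn.
- jar_a: White open jar, 47 mm across, 52 mm high, standing loose in a low ring on the stand, 80 mm from the bottle's axis. Origin: centre of its foot.
- jar_a_rim (a point): Centre of the mouth of jar_a, 52 mm above its foot.
- jar_b: The other, equal jar, on the far side of the bottle from jar_a.
- jar_b_rim (a point): Centre of the mouth of jar_b, 52 mm above its foot.
- stand: Fixed steel dispensing tray, 120 x 236 mm, with a grey collar 34 mm high that holds the bottle in its middle and a low ring for a jar 80 mm to either side of it. Origin: on the worktop under the bottle's axis; the jars are along its own +y (jar_a) and -y (jar_b).
- forceps_2: Bystander: steel forceps, 110 mm long, lying loose on the worktop. Leave alone.
- base_mould_1: Bystander: small steel embedding mould, 31 x 41 x 9 mm, loose. Leave alone.
- oil_bottle: Bystander: small white dropper bottle, 34 mm across, 75 mm high, loose. Leave alone.
- cassette_04: Bystander: white tissue cassette, 41 x 28 x 10 mm, loose. Leave alone.

How it is judged:
By the outcome, as a careful person would: the job done as asked, in the order asked, and still so for the second after the job is handed in, with the robot touching nothing.
It also fails if it takes over 72 s, if anything falls off the work surface, if the arm or the gripper's body presses on something with over 40 N, if the wrist force passes 120 N, or if a joint passes its speed limit or range.

## Working session

There is one attempt and no reset: what is moved stays moved. The work goes in short steps, Python scripts to look and compute and a shell command to move; the robot and the scene stay as the last step left them, time stands still between calls to the robot, and variables do not carry over. Pictures are saved under pics/ and viewed, at most 10 in all, crops included, and the job is handed in when it is done.

```bash
mkdir -p pics; ls; python3 - <<'E'
from cell import ctrl
import cv2, numpy as np
print(ctrl.read_state())
for n in("side","top"):
    d=ctrl.get_image(n); cv2.imwrite(f"pics/{n}0.png",d["pixels"][:,:,::-1]); np.save(f"pics/{n}0.npy",{k:v for k,v in d.items()},allow_pickle=True)
    print(n,{k:v for k,v in d.items() if k!="pixels"})
E
```

```text
pics
{'clock': 0.0, 'qpos': array([ 1.23316827,  0.6293398 ,  0.03844759,  1.51836488, -0.02697672,
        0.99629609, -0.01999828]), 'qd': array([-1.89821985e-04,  1.65041758e-03,  7.92114313e-05,  1.89650021e-03,
        1.94089667e-03, -3.34180333e-04, -6.91884519e-05]), 'tau': array([ 5.60516746e-04, -5.63387203e+01,  1.22610312e+00, -1.93436569e+01,
        1.09463718e-02,  1.06313929e-02, -1.81151512e-05]), 'eef_pos': array([ 174.35149066, -625.46328502,  194.09436366]), 'tool_rot': array([-3.13970330e+00,  4.74030978e-05,  2.71838011e-01]), 'force': array([-0.41476509, -0.66239708, -0.56853152]), 'torque': array([ 0.02970561, -0.01414104, -0.01573947]), 'gripper_force': 0.0, 'width': 85.69112469810375}
side {'fx': 433.6905212594421, 'fy': 433.6905212594421, 'cx': 280.28216532431253, 'cy': 213.96767021574158, 'pose': array([[-9.78129792e-01,  1.41157411e-01, -1.52763528e-01,
         3.66778075e+02],
       [-2.07621023e-01, -6.18568828e-01,  7.57803481e-01,
         7.76806929e+02],
       [ 1.24748206e-02,  7.72947081e-01,  6.34347845e-01,
         8.32195451e+02],
       [ 0.00000000e+00,  0.00000000e+00,  0.00000000e+00,
         1.00000000e+00]])}
top {'fx': 387.0073907911386, 'fy': 387.0073907911386, 'cx': 280.28848727113245, 'cy': 206.38521533618342, 'pose': array([[-2.03066177e-02,  9.99222041e-01, -3.38076035e-02,
         4.78195451e+02],
       [-9.99787046e-01, -2.04191573e-02, -2.98686318e-03,
        -3.84496907e+01],
       [-3.67486230e-03,  3.37397510e-02,  9.99423896e-01,
         1.29542526e+03],
       [ 0.00000000e+00,  0.00000000e+00,  0.00000000e+00,
         1.00000000e+00]])}
```

View pics/top0.png

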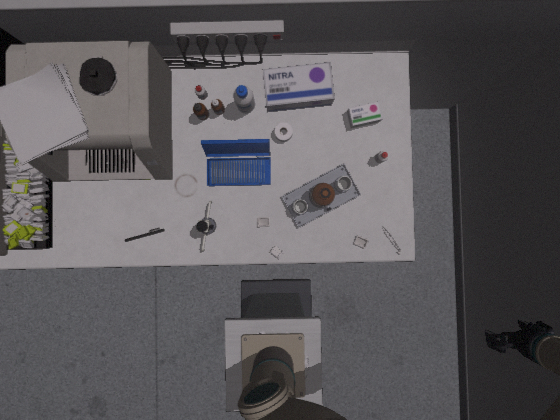

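View pics/side0.png

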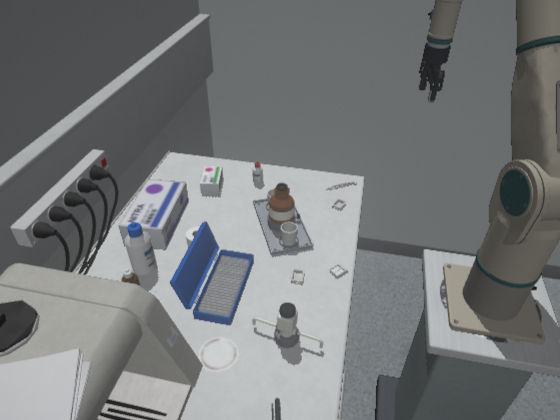

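The top view shows the dispenser at (205,226) with spouts along (210,203)–(201,250), the bottle at (322,194), and the jars at (300,206) and (344,184). The side view shows the dispenser at (288,325), the bottle at (281,205), and one jar at (289,233). I'll enlarge these spots next.

```bash
cat > h.py <<'E'
import numpy as np, cv2
from scipy.spatial.transform import Rotation as R
def ray(d,u,v):
    p=d["pose"]; r=p[:3,:3]@np.array([(u-d["cx"])/d["fx"],-(v-d["cy"])/d["fy"],-1]); return p[:3,3],r/np.linalg.norm(r)
def onz(d,u,v,z):
    o,r=ray(d,u,v); return o+r*(z-o[2])/r[2]
def proj(d,P):
    q=np.linalg.inv(d["pose"])@np.append(P,1); return np.array([d["cx"]-d["fx"]*q[0]/q[2], d["cy"]+d["fy"]*q[1]/q[2]])
def tri(d1,p1,d2,p2):
    A=np.zeros((3,3));b=np.zeros(3)
    for d,p in((d1,p1),(d2,p2)):
        o,r=ray(d,*p);M=np.eye(3)-np.outer(r,r);A+=M;b+=M@o
    return np.linalg.solve(A,b)
def load(n): return np.load(f"pics/{n}.npy",allow_pickle=True).item()
def wproj(d,P,pos,rv): # wrist: world->pixel
    T=np.eye(4);T[:3,:3]=R.from_euler("xyz",rv).as_matrix();T[:3,3]=pos
    q=(np.linalg.inv(T@d["T_tool_cam"])@np.append(P,1))[:3]; v=np.array([q[0],-q[1],-q[2]])
    n=np.hypot(v[0],v[1]);th=np.arctan2(n,v[2]);return np.array([d["cx"]+d["fx"]*th*v[0]/n,d["cy"]+d["fy"]*th*v[1]/n])
def wonz(d,u,v,z,pos,rv):
    x,y=(u-d["cx"])/d["fx"],(v-d["cy"])/d["fy"];th=np.hypot(x,y)
    c=np.array([x/th*np.sin(th),-y/th*np.sin(th),-np.cos(th)])
    T=np.eye(4);T[:3,:3]=R.from_euler("xyz",rv).as_matrix();T[:3,3]=pos;T=T@d["T_tool_cam"]
    o=T[:3,3];r=T[:3,:3]@c;return o+r*(z-o[2])/r[2]
E
python3 - <<'E'
from h import *
t,s=load("top0"),load("side0")
def crop(d,u,v):
    c=cv2.resize(d["pixels"][v-33:v+33,u-44:u+44,::-1],(400,300),interpolation=cv2.INTER_CUBIC)
    c=cv2.convertScaleAbs(c,alpha=1.3)
    for k in range(0,88,10): cv2.line(c,(int((k+.5)*400/88),0),(int((k+.5)*400/88),5),(0,0,255),1)
    for k in range(0,66,10): cv2.line(c,(0,int((k+.5)*300/66)),(5,int((k+.5)*300/66)),(0,0,255),1)
    return c
im=np.vstack([np.hstack([crop(t,205,226),crop(t,322,195)]),np.hstack([crop(s,288,325),crop(s,282,210)])])
cv2.imwrite("pics/c1.png",im)
E
```

```text
(no output)
```

View pics/c1.png

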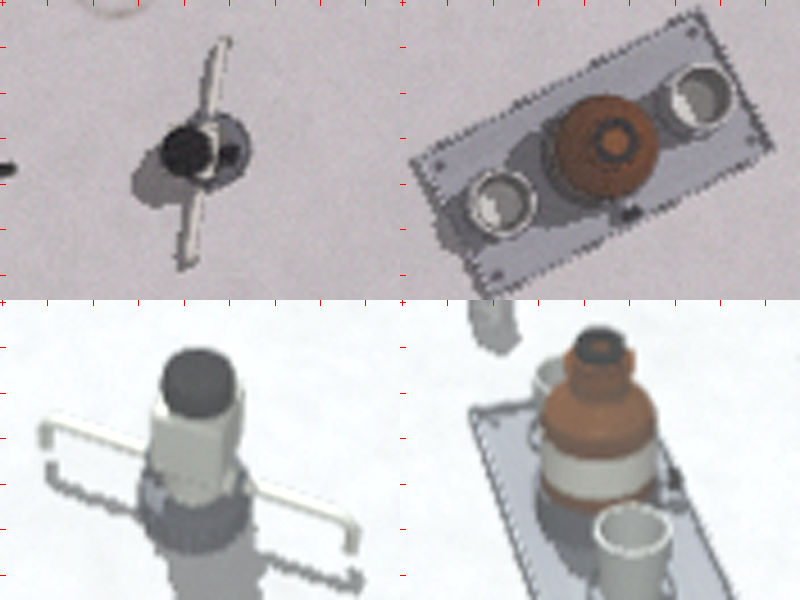

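The crop shows:
- **Top view:** the cap is at (201.7,226), spout elbows are at (210,201.3) and (201.6,251), the seal is at (325,192.7), and the jars are at (344.4,183.1) and (299.9,205.9).
- **Side view:** pixel positions come from the same scale.

```bash
python3 - <<'E'
from h import *
from cell import ctrl
t,s=load("top0"),load("side0")
P=lambda x,y,u0,v0:(u0+x/4.545-.5,v0+y/4.545-.5)
T1=lambda x,y:P(x,y,161,193);T2=lambda x,y:P(x-400,y,278,162)
S1=lambda x,y:P(x,y-300,244,292);S2=lambda x,y:P(x-400,y-300,238,177)
print("cap z106",onz(t,*T1(187,152),106),"side",onz(s,*S1(199,372),106), "tri",tri(t,T1(187,152),s,S1(199,372)))
a,b=onz(t,*T1(225,40),37),onz(t,*T1(187,266),37);print("sp top",a,b,(a+b)/2,np.degrees(np.arctan2(*(a-b)[1::-1])),np.linalg.norm(a-b))
a,b=onz(s,*S1(45,422),37),onz(s,*S1(354,522),37);print("sp side",a,b,(a+b)/2,np.degrees(np.arctan2(*(a-b)[1::-1])),np.linalg.norm(a-b))
print("seal",onz(t,*T2(616,142),139),onz(s,*S2(600,345),139),tri(t,T2(616,142),s,S2(600,345)))
print("jar2 tri",tri(t,T2(502,202),s,S2(633,529)))
a,b=onz(t,*T2(704,98),58),onz(t,*T2(502,202),58);print("jars",a,b,(a+b)/2,np.degrees(np.arctan2(*(a-b)[1::-1])),np.linalg.norm(a-b))
c=[onz(t,*T2(*q),3) for q in((410,162),(486,298),(774,150),(698,10))]
print("tray",np.mean(c,0),*[np.degrees(np.arctan2(*(c[j]-c[i])[1::-1])) for i,j in((0,3),(1,2),(0,1),(3,2))])
x=ctrl.read_state();print(x["eef_pos"],x["tool_rot"])
E
```

```text
cap z106 [463.25796153 207.88967609 106.        ] side [463.45719863 207.16467697 106.        ] tri [463.31265808 207.74238646 106.74416592]
sp top [542.00808148 193.85440419  37.        ] [381.13780592 223.27278304  37.        ] [461.5729437  208.56359362  37.        ] -10.363182795638593 163.53802791572096
sp side [540.52679164 199.57734948  37.        ] [384.30698348 223.55133235  37.        ] [462.41688756 211.56434091  37.        ] -8.7247235592768 158.04866439618354
seal [ 555.41291978 -169.65282024  139.        ] [ 555.10202075 -168.14150496  139.        ] [ 555.46333358 -169.7955985   137.78437914]
jar2 tri [519.58466146 -97.66120138  59.19567794]
jars [ 590.60853439 -241.5880779    58.        ] [520.17993718 -97.63571168  58.        ] [ 555.39423578 -169.61189479   58.        ] -63.9298396291523 160.2575147785864
tray [ 555.41242843 -167.29193378    3.        ] -63.31606340197983 -64.00426725774858 -151.99998896192295 -153.03521844782426
[ 174.33883226 -625.51569048  194.17730495] [-3.13985370e+00  2.36669414e-05  2.71792542e-01]
```

```bash
cat > go.py <<'E'
# usage: go.py x y z yaw -> remaining shift in tool axes (m) and turn about tool z (deg)
import sys; from h import *; from cell import ctrl
s=ctrl.read_state(); g=np.array(list(map(float,sys.argv[1:4])))
r=R.from_euler("xyz",s["tool_rot"]); d=r.inv().apply(g-s["eef_pos"])/1000
print("t%.2f"%s["clock"],"pos",s["eef_pos"].round(1),"rpy",np.degrees(s["tool_rot"]).round(2),"shift",d.round(4),"turn z",round(np.degrees(s["tool_rot"][2])-float(sys.argv[4]),2),"q7 %.2f w %.1f"%(s["qpos"][6],s["width"]),"F",s["force"].round(1),"T",s["torque"].round(3))
E
python3 -m handwheel '[[[0,0,-7.15],[0,0,0],0],[[0,0,-7.15],[0,0,0],0],[[0,0,-7.15],[0,0,0],0],[[0,0,-7.15],[0,0,0],0],[[0,0,-7.15],[0,0,0],0]]'
python3 -m handwheel '[[[0,0,-7.15],[0,0,0],0],[[0,0,-7.15],[0,0,0],0],[[0,0,-7.15],[0,0,0],0],[[0,0,-7.15],[0,0,0],0],[[0,0,0],[0.02,0.012,0],0]]'
python3 -m handwheel '[[[0,0,0],[0.037,0.022,0],0],[[0,0,0],[0.037,0.022,0],0],[[0,0,0],[0.037,0.022,0],0],[[0,0,0],[0.037,0.022,0],0],[[0,0,0],[0.037,0.022,0],0]]'
python3 go.py 463 208 200 80
```

```text
clock: 0.52
eef_pos: [174.4, -625.8, 194.5]
tool_rot: [-3.141, -0.001, 0.902]
force: [-0.5, -0.1, 1.1]
width: 85.4
gripper_force: 0.0
clock: 0.93
eef_pos: [184.7, -611.7, 194.1]
tool_rot: [-3.139, 0.002, 1.393]
force: [0.1, -0.0, 0.5]
width: 85.4
gripper_force: 0.0
clock: 1.35
eef_pos: [326.7, -449.1, 194.7]
tool_rot: [-3.141, -0.0, 1.394]
force: [0.3, -0.3, 0.1]
width: 85.4
gripper_force: 0.0
t1.35 pos [ 326.7 -449.1  194.7] rpy [-1.7997e+02 -3.0000e-02  7.9890e+01] shift [ 0.6708  0.0189 -0.0049] turn z -0.11 q7 0.54 w 85.4 F [ 0.3 -0.3  0.1] T [ 0.02  -0.101 -0.026]
```

```bash

python3 -m handwheel '[[[0,0,0],[0.037,0.022,0],0],[[0,0,0],[0.037,0.022,0],0],[[0,0,0],[0.037,0.022,0],0],[[0,0,0],[0.037,0.022,0],0],[[0,0,0],[0.037,0.022,0],0]]'
python3 -m handwheel '[[[0,0,0],[0.039,-0.008,0],0],[[0,0,0],[0.039,-0.008,0],0],[[0,0,0],[0.039,-0.008,0],0],[[0,0,0],[0.039,-0.008,0],0],[[0,0,0],[0.039,-0.008,0],0]]'
python3 -m handwheel '[[[0,0,0],[0.039,-0.008,0],0],[[0,0,0],[0.039,-0.008,0],0],[[0,0,0],[0.039,-0.008,0],0],[[0,0,0],[0.039,-0.008,0],0],[[0,0,0],[0.039,-0.008,0],0]]'
python3 -m handwheel '[[[0,0,0],[0,0,0],0],[[0,0,0],[0,0,0],0]]'
python3 go.py 463 208 200 80
```

```text
clock: 1.77
eef_pos: [462.9, -291.5, 194.8]
tool_rot: [-3.141, -0.0, 1.395]
force: [0.5, -0.4, 0.2]
width: 85.2
gripper_force: 0.0
clock: 2.18
eef_pos: [456.3, -92.4, 194.8]
tool_rot: [-3.141, 0.0, 1.395]
force: [0.7, 0.5, 0.2]
width: 85.4
gripper_force: 0.0
clock: 2.6
eef_pos: [451.1, 106.5, 194.9]
tool_rot: [-3.141, 0.0, 1.395]
force: [0.6, 0.2, 0.5]
width: 85.6
gripper_force: 0.0
clock: 2.77
eef_pos: [451.2, 107.6, 195.0]
tool_rot: [-3.141, -0.001, 1.401]
force: [-0.2, -0.8, -1.5]
width: 85.5
gripper_force: 0.0
t2.77 pos [451.2 107.6 195. ] rpy [-1.7998e+02 -5.0000e-02  8.0280e+01] shift [ 0.1009 -0.0053 -0.005 ] turn z 0.28 q7 -0.67 w 85.5 F [-0.2 -0.8 -1.5] T [-0.018  0.008  0.007]
```

```bash

python3 -m handwheel '[[[0,0,0],[0.034,-0.002,0],0],[[0,0,0],[0.034,-0.002,0],0],[[0,0,0],[0.033,-0.0013,0],0],[[0,0,0],[0,0,0],0],[[0,0,0],[0,0,0],0]]'
python3 - <<'E'
from h import *; from cell import ctrl
s=ctrl.read_state();d=ctrl.get_image("wrist");d.update(pos=s["eef_pos"],rv=s["tool_rot"]);np.save("pics/w1.npy",d,allow_pickle=True)
im=d["pixels"][:,:,::-1].copy();print({k:v for k,v in d.items() if k!="pixels"})
for P in([463,208,106],[463+80*.985,208-80*.17,37],[463-80*.985,208+80*.17,37]):
    q=wproj(d,P,d["pos"],d["rv"]);print(q);cv2.drawMarker(im,tuple(int(x) for x in q),(0,0,255),0,8)
cv2.imwrite("pics/w1.png",im)
E
```

```text
clock: 3.18
eef_pos: [464.2, 205.3, 194.6]
tool_rot: [-3.141, 0.0, 1.396]
force: [0.5, -0.9, -0.6]
width: 85.4
gripper_force: 0.0
{'fx': 325.19226210127806, 'fy': 325.19226210127806, 'cx': 282.4945582324313, 'cy': 211.61195803062003, 'T_tool_cam': array([[ 2.70801366e-04,  9.50370459e-01,  3.11120424e-01,
         7.91272496e+01],
       [ 9.99999936e-01, -1.85190586e-04, -3.04710587e-04,
        -9.72332140e-01],
       [-2.31971367e-04,  3.11120487e-01, -9.50370448e-01,
        -1.77191979e+02],
       [ 0.00000000e+00,  0.00000000e+00,  0.00000000e+00,
         1.00000000e+00]]), 'pos': array([464.15160828, 205.34238128, 194.62771086]), 'rv': array([-3.14099397e+00,  3.85216443e-04,  1.39627632e+00])}
[281.72730199 200.05312025]
[356.43414673 182.19058474]
[207.46705411 182.67856104]
```

View pics/w1.png

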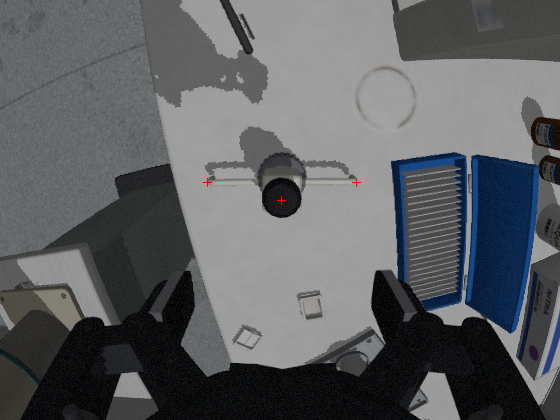

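The wrist view shows the cap at (282,198) and the spout ends at (208,181) and (355,180). They match the estimates within 1 mm and are square to the tool, so I'll descend and grasp.

```bash

python3 -m handwheel '[[[0,0,0],[0.0027,-0.0016,0.034],0],[[0,0,0],[0,0,0.036],0],[[0,0,0],[0,0,0.036],0],[[0,0,0],[0,0,0.0265],0],[[0,0,0],[0,0,0.012],0]]'
python3 -m handwheel '[[[0,0,0],[0,0,0],0],[[0,0,0],[0,0,0],0]]'
python3 go.py 463 208.3 50 80
```

```text
clock: 3.65
eef_pos: [461.1, 203.5, 47.3]
tool_rot: [-3.137, 0.005, 1.391]
force: [0.2, -0.6, 0.5]
width: 85.4
gripper_force: 0.0
clock: 3.82
eef_pos: [462.9, 205.7, 50.2]
tool_rot: [-3.14, 0.002, 1.392]
force: [0.7, 0.0, 0.2]
width: 85.0
gripper_force: 0.0
t3.82 pos [462.9 205.7  50.2] rpy [-1.7994e+02  1.2000e-01  7.9770e+01] shift [ 0.0026 -0.0004  0.0002] turn z -0.23 q7 -0.99 w 85.0 F [0.7 0.  0.2] T [ 0.019 -0.067 -0.013]
```

```bash

python3 -m handwheel '[[[0,0,0],[0.0024,-0.0004,0],0],[[0,0,0],[0,0,0],0],[[0,0,0],[0,0,0],0]]'
python3 go.py 463 208.3 50 80
python3 -m handwheel '[[[0,0,0],[0,0,0],0.3],[[0,0,0],[0,0,0],0.5],[[0,0,0],[0,0,0],1],[[0,0,0],[0,0,0],1],[[0,0,0],[0,0,0],1]]'
python3 -m handwheel '[[[0,0,0],[0,0,0],1],[[0,0,0],[0,0,0],1],[[0,0,0],[0,0,0],1]]'
python3 go.py 463 208.3 50 80
```

```text
clock: 4.07
eef_pos: [464.1, 210.8, 51.8]
tool_rot: [3.139, -0.001, 1.394]
force: [-0.2, -0.5, 0.4]
width: 85.5
gripper_force: 0.0
t4.07 pos [464.1 210.8  51.8] rpy [ 1.7988e+02 -8.0000e-02  7.9900e+01] shift [-0.0026 -0.0006  0.0018] turn z -0.1 q7 -0.99 w 85.5 F [-0.2 -0.5  0.4] T [-0.042  0.001 -0.007]
clock: 4.48
eef_pos: [463.5, 210.6, 51.0]
tool_rot: [3.141, -0.0, 1.395]
force: [0.2, -1.0, 5.2]
width: 33.1
gripper_force: 59.1
clock: 4.73
eef_pos: [463.5, 210.6, 51.0]
tool_rot: [3.141, -0.0, 1.395]
force: [0.0, 0.3, 5.8]
width: 32.6
gripper_force: 59.1
t4.73 pos [463.5 210.6  51. ] rpy [ 1.7995e+02 -2.0000e-02  7.9920e+01] shift [-0.0024 -0.0001  0.001 ] turn z -0.08 q7 -0.99 w 32.6 F [0.  0.3 5.8] T [-0.066  0.192 -0.011]
```

```bash

python3 -m handwheel '[[[0,0,0],[0,0,-0.01],1],[[0,0,0],[0,0,-0.03],1],[[0,0,0],[0,0,-0.03],1],[[0,0,0],[0,0,-0.03],1],[[0,0,0],[0,0,-0.02],1]]'
python3 -m handwheel '[[[0,0,0],[0,0,0],1],[[0,0,0],[0,0,0],1],[[0,0,0],[0,0,0],1],[[0,0,0],[0,0,0],1],[[0,0,0],[0,0,0],1]]'
python3 go.py 463 208.3 50 80
cat > look.py <<'E'
import sys; from h import *; from cell import ctrl
n=sys.argv[1]; us,vs=map(int,sys.argv[2:4])
s=ctrl.read_state();w=ctrl.get_image("wrist");w.update(pos=s["eef_pos"],rv=s["tool_rot"]);d=ctrl.get_image("side");t=ctrl.get_image("top")
for k,i in(("w",w),("s",d),("t",t)): np.save(f"pics/{n}{k}.npy",i,allow_pickle=True)
c=cv2.resize(d["pixels"][vs-75:vs+75,us-50:us+50,::-1],(400,600),interpolation=cv2.INTER_CUBIC)
cv2.imwrite(f"pics/{n}.png",np.hstack([c,cv2.resize(w["pixels"][60:360,180:380,::-1],(400,600),interpolation=cv2.INTER_CUBIC)]))
E
python3 look.py g1 288 250
```

```text
clock: 5.15
eef_pos: [463.3, 211.0, 173.3]
tool_rot: [3.14, -0.001, 1.395]
force: [-0.3, 0.2, -2.3]
width: 32.8
gripper_force: 60.4
clock: 5.57
eef_pos: [462.0, 210.0, 169.2]
tool_rot: [-3.139, 0.002, 1.395]
force: [-0.2, 0.8, -2.7]
width: 32.7
gripper_force: 60.4
t5.57 pos [462.  210.  169.2] rpy [-1.7986e+02  1.0000e-01  7.9930e+01] shift [-0.0012  0.0016  0.1192] turn z -0.07 q7 -0.90 w 32.7 F [-0.2  0.8 -2.7] T [ 0.01  -0.01   0.041]
```

View pics/g1.png

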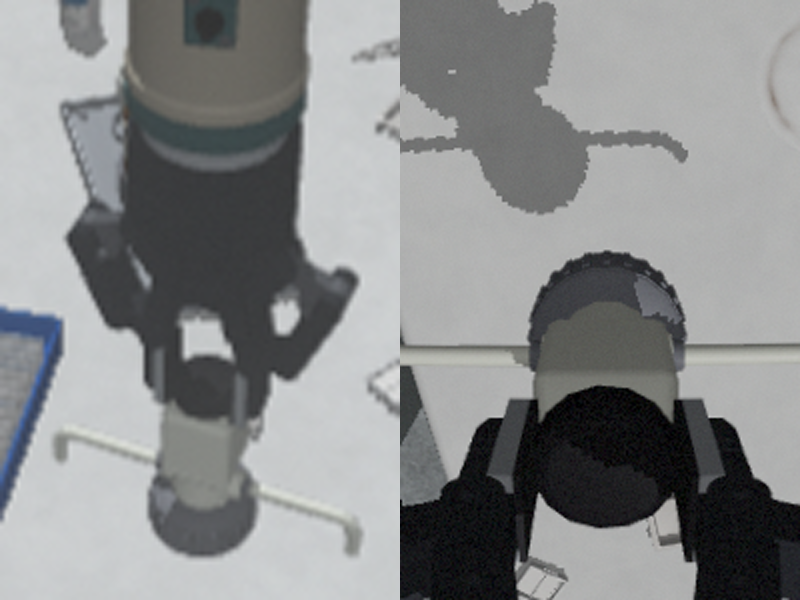

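The dispenser is held upright and square. In the side crop the spout elbows are at (62,432) and (353,522), and in the wrist crop the spouts are level at row 355. Next I'll work out its offset in the tool.

```bash
python3 - <<'E'
from h import *
w,s,t=load("g1w"),load("g1s"),load("g1t")
Rw=R.from_euler("xyz",w["rv"]).as_matrix();pos=w["pos"]
# predictions for dispenser origin at tool (ox,oy,51): elbow at tool z=51-37, along tool y
for ox in(-3,-2,-1,0):
  for h in(48,51,54):
    e=[pos+Rw@np.array([ox,sg*80,h-37]) for sg in(1,-1)]
    print(ox,h,[proj(s,p).round(1) for p in e],[wproj(w,p,pos,w["rv"]).round(1) for p in e],"cap",wproj(w,pos+Rw@np.array([ox,0,h-106]),pos,w["rv"]).round(1))
print("seen side",(238+353/4-.5,175+522/4-.5),(238+62/4-.5,175+432/4-.5),"wrist spout row",60+355/2, "cap row",60+455/2)
# spout row colour in wrist at off-axis columns
im=w["pixels"].astype(int)
for c in(205,215,345,355):
    col=im[215:260,c].sum(1); k=col-np.median(col); print(c,[ (215+i,int(v)) for i,v in enumerate(col) if 225<=215+i<=250])
E
```

```text
-3 48 [array([252.8, 279.5]), array([326.9, 303. ])] [array([404.7, 241.1]), array([162.7, 241.1])] cap [284.6 304.9]
-3 51 [array([252.8, 280.5]), array([326.8, 304. ])] [array([403.2, 239.3]), array([164.2, 239.4])] cap [284.5 301.2]
-3 54 [array([252.9, 281.5]), array([326.6, 305. ])] [array([401.8, 237.6]), array([165.6, 237.6])] cap [284.5 297.5]
-2 48 [array([252.6, 279.9]), array([326.7, 303.4])] [array([404.9, 239.7]), array([162.5, 239.7])] cap [284.6 303.1]
-2 51 [array([252.6, 280.8]), array([326.6, 304.4])] [array([403.4, 238. ]), array([164., 238.])] cap [284.6 299.3]
-2 54 [array([252.7, 281.8]), array([326.5, 305.4])] [array([401.9, 236.3]), array([165.5, 236.3])] cap [284.5 295.7]
-1 48 [array([252.4, 280.2]), array([326.6, 303.8])] [array([405.1, 238.3]), array([162.3, 238.3])] cap [284.6 301.2]
-1 51 [array([252.4, 281.2]), array([326.5, 304.8])] [array([403.6, 236.6]), array([163.8, 236.6])] cap [284.6 297.5]
-1 54 [array([252.5, 282.2]), array([326.3, 305.7])] [array([402.1, 234.9]), array([165.3, 234.9])] cap [284.5 293.9]
0 48 [array([252.2, 280.5]), array([326.
[... 955 characters left out ...]
 531), (246, 528), (247, 524), (248, 532), (249, 523), (250, 529)]
345 [(225, 532), (226, 533), (227, 531), (228, 531), (229, 533), (230, 533), (231, 515), (232, 329), (233, 328), (234, 397), (235, 458), (236, 498), (237, 528), (238, 552), (239, 575), (240, 558), (241, 532), (242, 519), (243, 530), (244, 538), (245, 533), (246, 533), (247, 533), (248, 535), (249, 537), (250, 529)]
355 [(225, 531), (226, 529), (227, 530), (228, 527), (229, 532), (230, 532), (231, 499), (232, 283), (233, 333), (234, 405), (235, 461), (236, 505), (237, 538), (238, 564), (239, 574), (240, 557), (241, 538), (242, 531), (243, 536), (244, 533), (245, 534), (246, 536), (247, 538), (248, 536), (249, 541), (250, 533)]
```

```bash

python3 -m handwheel '[[[0,0,0],[-0.01,0.005,-0.02],1],[[0,0,0],[-0.02,0.009,-0.02],1],[[0,0,0],[-0.03,0.013,-0.014],1],[[0,0,0],[-0.033,0.0145,0],1],[[0,0,0],[-0.033,0.0145,0],1]]'
python3 -m handwheel '[[[0,0,0],[-0.033,0.0145,0],1],[[0,0,0],[-0.033,0.0145,0],1],[[0,0,0],[-0.033,0.0145,0],1],[[0,0,0],[-0.033,0.0145,0],1],[[0,0,0],[-0.033,0.0145,0],1]]'
python3 -m handwheel '[[[0,0,0],[-0.03,0.0135,0],1],[[0,0,0],[-0.022,0.01,0],1],[[0,0,0],[-0.014,0.006,0],1],[[0,0,-4],[0,0,0],1],[[0,0,-7],[0,0,0],1]]'
python3 -m handwheel '[[[0,0,-7],[0,0,0],1],[[0,0,-7],[0,0,0],1],[[0,0,-7],[0,0,0],1],[[0,0,-7],[0,0,0],1],[[0,0,-7],[0,0,0],1]]'
python3 -m handwheel '[[[0,0,-7],[0,0,0],1],[[0,0,-7],[0,0,0],1],[[0,0,-7],[0,0,0],1],[[0,0,-7],[0,0,0],1],[[0,0,-7],[0,0,0],1]]'
python3 -m handwheel '[[[0,0,-7],[0,0,0],1],[[0,0,-3],[0,0,0],1],[[0,0,0],[0,0,0],1],[[0,0,0],[0,0,0],1],[[0,0,0],[0,0,0],1]]'
python3 go.py 555.3 -169.3 220 171.2
```

```text
clock: 6.13
eef_pos: [496.9, 75.9, 225.3]
tool_rot: [3.14, -0.001, 1.397]
force: [0.9, -0.5, -4.3]
width: 32.8
gripper_force: 60.5
clock: 6.55
eef_pos: [538.5, -100.2, 224.2]
tool_rot: [-3.141, -0.0, 1.395]
force: [1.0, 0.2, -1.3]
width: 32.6
gripper_force: 60.5
clock: 6.97
eef_pos: [555.9, -169.2, 223.9]
tool_rot: [-3.14, -0.0, 1.589]
force: [0.1, 0.5, -2.9]
width: 33.1
gripper_force: 60.5
clock: 7.38
eef_pos: [555.9, -167.4, 224.2]
tool_rot: [-3.141, -0.001, 2.205]
force: [-0.5, -0.7, -2.4]
width: 32.9
gripper_force: 60.5
clock: 7.8
eef_pos: [555.9, -167.5, 224.3]
tool_rot: [3.141, -0.001, 2.816]
force: [0.6, 0.1, -2.1]
width: 32.7
gripper_force: 60.5
clock: 8.22
eef_pos: [556.0, -168.2, 224.4]
tool_rot: [3.141, -0.0, 2.982]
force: [-0.0, -0.3, -1.1]
width: 32.6
gripper_force: 60.5
t8.22 pos [ 556.  -168.2  224.4] rpy [ 1.7999e+02 -2.0000e-02  1.7087e+02] shift [ 0.0005 -0.0012  0.0044] turn z -0.33 q7 1.24 w 32.6 F [-0.  -0.3 -1.1] T [ 0.027 -0.029  0.051]
```

```bash
python3 look.py b1 285 165
```

```text
(no output)
```

View pics/b1.png

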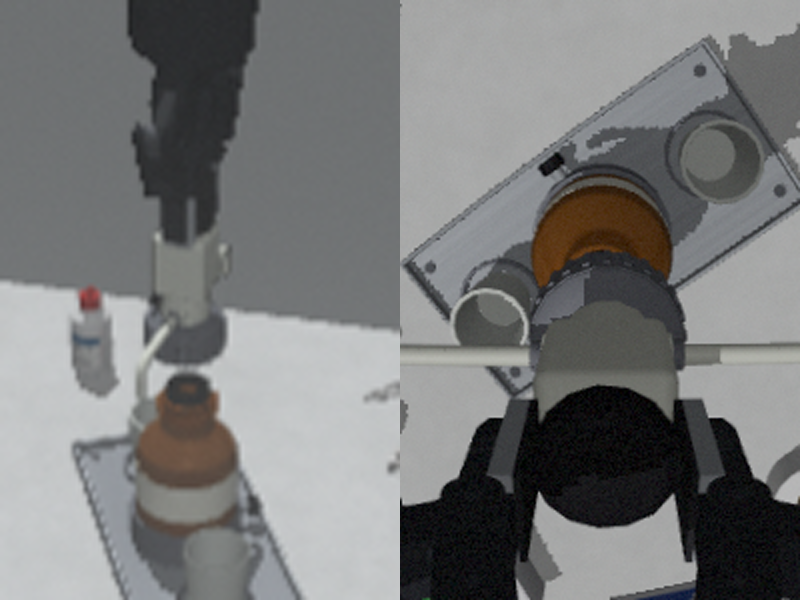

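The side crop shows the collar centred at x≈185.5 and the neck at ≈188. The wrist crop shows the collar at x≈608.5 and the bottle body at ≈602. I'll compare these with the projected axes.

```bash
python3 - <<'E'
from h import *
w,s,t=load("b1w"),load("b1s"),load("b1t")
pos,rv=w["pos"],w["rv"];print(pos,np.degrees(rv))
C=lambda q:((q[0]-235+.5)*4,(q[1]-90+.5)*4)
W=lambda q:(400+(q[0]-180+.5)*2,(q[1]-60+.5)*2)
f=lambda a:tuple(round(float(x),1) for x in a)
for z in(90,125,131,139):print("bottle",z,f(C(proj(s,[555.3,-169.3,z]))),f(W(wproj(w,[555.3,-169.3,z],pos,rv))))
for dx in(0,1.5,3):
  for z in(173.5,185): print("disp dx",dx,z,f(C(proj(s,[pos[0]+dx,pos[1],z]))),f(W(wproj(w,[pos[0]+dx,pos[1],z],pos,rv))))
# edges in side image rows
im=s["pixels"].astype(int)
for r in(168,170,172,174,176,191,194,196,200):
    print(r,[tuple(p) for p in im[r,268:295]][::1] if r in() else im[r,266:296].sum(1).tolist())
E
```

```text
[ 556.0246466  -168.1708108   224.38564599] [ 1.79990470e+02 -2.15774252e-02  1.70869767e+02]
bottle 90 (187.1, 443.4) (604.9, 262.6)
bottle 125 (187.8, 403.1) (604.7, 282.2)
bottle 131 (187.9, 396.1) (604.7, 286.1)
bottle 139 (188.1, 386.6) (604.6, 291.4)
disp dx 0 173.5 (187.4, 345.5) (607.7, 319.8)
disp dx 0 185 (187.7, 331.2) (607.7, 330.6)
disp dx 1.5 173.5 (185.2, 345.3) (608.3, 323.6)
disp dx 1.5 185 (185.5, 331.0) (608.4, 334.5)
disp dx 3 173.5 (183.0, 345.0) (609.0, 327.3)
disp dx 3 185 (183.3, 330.7) (609.1, 338.4)
168 [593, 592, 590, 584, 565, 452, 344, 252, 299, 296, 342, 280, 291, 317, 380, 357, 378, 383, 374, 356, 328, 273, 277, 297, 379, 524, 587, 573, 530, 522]
170 [591, 588, 588, 588, 544, 299, 345, 346, 344, 301, 313, 380, 358, 286, 327, 369, 388, 361, 336, 295, 257, 240, 234, 237, 248, 383, 589, 593, 593, 594]
172 [595, 591, 592, 593, 541, 247, 266, 312, 409, 558, 551, 358, 271, 233, 248, 243, 242, 244, 245, 250, 245, 245, 244, 233, 232, 364, 596, 595, 591, 595]
174 [593, 590, 590, 589, 538, 245, 296, 492, 612, 503, 331, 250, 252, 249, 255, 257, 248, 240, 250, 252, 244, 239, 234, 237, 236, 370, 596, 596, 598, 595]
176 [589, 592, 589, 589, 547, 420, 561, 576, 439, 287, 244, 246, 243, 243, 256, 245, 246, 253, 248, 246, 242, 239, 236, 238, 280, 464, 593, 593, 590, 588]
191 [594, 575, 502, 385, 354, 367, 379, 363, 278, 249, 225, 235, 223, 237, 225, 210, 206, 207, 219, 211, 210, 232, 241, 382, 591, 595, 588, 584, 585, 581]
194 [566, 494, 449, 337, 355, 368, 371, 357, 305, 234, 223, 221, 222, 225, 224, 221, 224, 231, 225, 235, 229, 222, 293, 467, 571, 587, 589, 588, 590, 589]
196 [559, 417, 375, 429, 441, 347, 288, 272, 261, 233, 221, 227, 230, 227, 226, 230, 230, 223, 229, 224, 220, 217, 226, 256, 296, 439, 555, 592, 595, 594]
200 [299, 299, 307, 291, 261, 264, 264, 268, 262, 265, 264, 260, 258, 252, 248, 251, 258, 248, 254, 253, 251, 251, 257, 263, 255, 245, 256, 337, 520, 596]
```

```bash

python3 -m handwheel '[[[0,0,0],[0.0019,-0.0018,0.008],1],[[0,0,0],[0,0,0.012],1],[[0,0,0],[0,0,0.01],1],[[0,0,0],[0,0,0.006],1],[[0,0,0],[0,0,0],1]]'
python3 -m handwheel '[[[0,0,0],[0,0,0],1],[[0,0,0],[0,0,0],1],[[0,0,0],[0,0,0],1],[[0,0,0],[0,0,0],1]]'
python3 go.py 553.8 -169.7 176 171.2; 
python3 - <<'E'
from h import *
s=load("b1w");im=s["pixels"].astype(int)
for r in(170,175,180): # bottle body edges, amber: R-B
    x=im[r,:,0]-im[r,:,2]; k=np.where(x[230:330]>40)[0]+230; print(r,k.min(),k.max(),400+(( k.min()+k.max())/2-180+.5)*2)
E
```

```text
clock: 8.78
eef_pos: [552.4, -170.0, 186.2]
tool_rot: [3.141, -0.004, 2.983]
force: [-0.6, 0.8, -2.8]
width: 32.8
gripper_force: 60.5
clock: 9.12
eef_pos: [554.4, -170.1, 189.0]
tool_rot: [-3.142, 0.001, 2.983]
force: [0.4, -0.5, -2.9]
width: 32.7
gripper_force: 60.5
t9.12 pos [ 554.4 -170.1  189. ] rpy [-1.8000e+02  6.0000e-02  1.7092e+02] shift [0.0006 0.0003 0.013 ] turn z -0.28 q7 1.21 w 32.7 F [ 0.4 -0.5 -2.9] T [0.022 0.003 0.046]
170 251 308 600.0
175 249 310 600.0
180 247 313 601.0
```

```bash

python3 -m handwheel '[[[0,0,0],[0.0005,0,0.003],1],[[0,0,0],[0,0,0.002],1],[[0,0,0],[0,0,0],1],[[0,0,0],[0,0,0],1]]'
python3 go.py 553.8 -170.2 176 171.2
python3 -m handwheel '[[[0,0,0],[0,0,0.002],1],[[0,0,0],[0,0,0.001],1],[[0,0,0],[0,0,0],1],[[0,0,0],[0,0,0],1]]'
python3 go.py 553.8 -170.2 176 171.2
python3 -m handwheel '[[[0,0,0],[0,0,0.002],1],[[0,0,0],[0,0,0],1],[[0,0,0],[0,0,0],1]]'
python3 go.py 553.8 -170.2 176 171.2
```

```text
clock: 9.45
eef_pos: [553.3, -170.1, 183.3]
tool_rot: [-3.142, -0.0, 2.983]
force: [-0.6, -0.4, -3.4]
width: 32.7
gripper_force: 60.5
t9.45 pos [ 553.3 -170.1  183.3] rpy [-1.8000e+02 -2.0000e-02  1.7092e+02] shift [-0.0005 -0.      0.0073] turn z -0.28 q7 1.21 w 32.7 F [-0.6 -0.4 -3.4] T [ 0.018 -0.013 -0.033]
clock: 9.78
eef_pos: [553.4, -170.0, 180.4]
tool_rot: [3.142, -0.0, 2.983]
force: [-0.5, -0.9, -2.1]
width: 32.5
gripper_force: 60.5
t9.78 pos [ 553.4 -170.   180.4] rpy [ 1.8000e+02 -1.0000e-02  1.7092e+02] shift [-0.0004 -0.0001  0.0044] turn z -0.28 q7 1.21 w 32.5 F [-0.5 -0.9 -2.1] T [ 0.03  -0.017 -0.013]
clock: 10.03
eef_pos: [553.4, -170.0, 178.4]
tool_rot: [3.142, -0.0, 2.983]
force: [-0.7, 0.4, -1.4]
width: 32.4
gripper_force: 60.5
t10.03 pos [ 553.4 -170.   178.4] rpy [ 1.8000e+02 -1.0000e-02  1.7092e+02] shift [-0.0005 -0.0001  0.0024] turn z -0.28 q7 1.20 w 32.4 F [-0.7  0.4 -1.4] T [-0.003  0.039  0.023]
```

```bash

for i in 1 2 3 4; do python3 -m handwheel '[[[0,0,0],[0,0,0.001],1],[[0,0,0],[0,0,0],1],[[0,0,0],[0,0,0],1]]' >/dev/null
python3 go.py 553.8 -170.2 176 171.2; done
```

```text
t10.28 pos [ 553.4 -170.   177.5] rpy [ 1.8000e+02 -1.0000e-02  1.7092e+02] shift [-0.0004 -0.0001  0.0015] turn z -0.28 q7 1.20 w 32.6 F [-0.5  0.1 -3.1] T [-0.047  0.01   0.01 ]
t10.53 pos [ 553.4 -170.   176.5] rpy [-1.8000e+02 -1.0000e-02  1.7092e+02] shift [-0.0004 -0.0001  0.0005] turn z -0.28 q7 1.20 w 32.6 F [ 0.1 -0.2 -1.4] T [ 0.105 -0.041 -0.026]
t10.78 pos [ 553.4 -170.   175.5] rpy [-1.8000e+02 -1.0000e-02  1.7092e+02] shift [-0.0004 -0.0001 -0.0005] turn z -0.28 q7 1.20 w 32.9 F [-0.1 -0.4 -3. ] T [-0.044 -0.001  0.01 ]
t11.03 pos [ 553.4 -170.   174.5] rpy [-1.8000e+02 -1.0000e-02  1.7092e+02] shift [-0.0004 -0.0001 -0.0015] turn z -0.28 q7 1.20 w 32.8 F [-0.2  0.  -2.3] T [0.047 0.011 0.063]
```

```bash

for i in 1 2 3 4; do python3 -m handwheel '[[[0,0,0],[0,0,0.0008],1],[[0,0,0],[0,0,0],1],[[0,0,0],[0,0,0],1]]' >/dev/null
python3 go.py 553.8 -170.2 176 171.2;python3 -m handwheel '[[[0,0,0],[0,0,0],1]]'|grep force: ; done
```

```text
t11.28 pos [ 553.8 -170.   174.1] rpy [-1.7999e+02  4.0000e-02  1.7092e+02] shift [-0.0001 -0.0002 -0.0019] turn z -0.28 q7 1.20 w 33.1 F [-0.6 -0.3  2.1] T [ 0.024  0.16  -0.067]
force: [-1.2, 0.4, 2.0]
gripper_force: 61.1
t11.62 pos [ 554.1 -170.   174. ] rpy [-1.7998e+02  9.0000e-02  1.7092e+02] shift [ 0.0002 -0.0003 -0.002 ] turn z -0.28 q7 1.20 w 32.3 F [-1.5  0.5  7.3] T [0.031 0.448 0.02 ]
force: [-1.3, 0.1, 6.9]
gripper_force: 61.8
t11.95 pos [ 554.4 -170.   174. ] rpy [-1.7996e+02  1.3000e-01  1.7092e+02] shift [ 0.0005 -0.0003 -0.002 ] turn z -0.28 q7 1.20 w 32.9 F [-2.  -0.1 12. ] T [ 0.004  0.622 -0.018]
force: [-3.3, 1.0, 11.5]
gripper_force: 62.4
t12.28 pos [ 554.7 -170.   173.9] rpy [-179.94    0.18  170.92] shift [ 0.0008 -0.0003 -0.0021] turn z -0.28 q7 1.20 w 32.9 F [-4.5  0.1 15.3] T [-0.019  0.881 -0.009]
force: [-4.1, 0.3, 16.3]
gripper_force: 62.9
```

```bash
cat > st.py <<'E'
from cell import ctrl; import numpy as np
s=ctrl.read_state();print("t%.2f"%s["clock"],"z %.2f"%s["eef_pos"][2],"xy",s["eef_pos"][:2].round(1),"yaw %.2f"%np.degrees(s["tool_rot"][2]),"F",s["force"].round(1),"T",s["torque"].round(3),"tau7 %.3f"%s["tau"][6],"q7 %.2f"%s["qpos"][6])
E
python3 -m handwheel '[[[0,0,0],[0,0,-0.001],1],[[0,0,0],[0,0,-0.001],1],[[0,0,0],[0,0,0],1]]'>/dev/null;python3 st.py
for i in 1 2 3; do python3 -m handwheel '[[[0,0,0],[0,0,0],1]]'>/dev/null;python3 st.py;done
for i in 1 2; do python3 -m handwheel '[[[0,0,3.5],[0,0.0001,0.0001],1],[[0,0,3.5],[0,0.0001,0.0001],1]]'>/dev/null;python3 st.py;done
python3 -m handwheel '[[[0,0,0],[0,0,0],1]]'>/dev/null;python3 st.py
```

```text
t12.62 z 174.05 xy [ 553.9 -170. ] yaw 170.92 F [-1.3  0.2  5.9] T [-0.014  0.332 -0.026] tau7 0.015 q7 1.20
t12.70 z 174.06 xy [ 554. -170.] yaw 170.92 F [-1.1  0.4  7.8] T [-0.009  0.363  0.019] tau7 0.010 q7 1.20
t12.78 z 174.04 xy [ 554. -170.] yaw 170.92 F [-1.5  0.4  7. ] T [ 0.026  0.386 -0.004] tau7 0.009 q7 1.20
t12.87 z 174.05 xy [ 554. -170.] yaw 170.92 F [-2.8  0.4  7.6] T [-0.065  0.372 -0.025] tau7 0.009 q7 1.20
t13.03 z 173.89 xy [ 554.7 -170.4] yaw 163.77 F [ 0.6 -1.3  6.6] T [-0.587  0.061  0.099] tau7 0.598 q7 1.10
t13.20 z 173.68 xy [ 554.5 -170.8] yaw 156.74 F [-0.6 -0.8  7. ] T [-0.575  0.167  0.076] tau7 0.522 q7 0.99
t13.28 z 173.68 xy [ 554.5 -170.7] yaw 156.76 F [-0.8 -1.7  5.4] T [-0.517  0.109 -0.012] tau7 -0.428 q7 0.99
```

```bash

python3 -m handwheel '[[[0,0,0],[0,0,-0.0007],1],[[0,0,0],[0,0,0],1],[[0,0,0],[0,0,0],1]]'>/dev/null;python3 st.py
for i in 1 2 3; do python3 -m handwheel '[[[0,0,3.5],[0,0.0001,0.0001],1],[[0,0,3.5],[0,0.0001,0.0001],1]]'>/dev/null;python3 st.py;done
python3 -m handwheel '[[[0,0,0],[0,0,0],1],[[0,0,0],[0,0,0],1]]'>/dev/null;python3 st.py
```

```text
t13.53 z 173.79 xy [ 554.  -170.4] yaw 156.91 F [ 0.3 -1.9  4. ] T [-0.633  0.006  0.038] tau7 -0.024 q7 1.00
t13.70 z 173.59 xy [ 553.9 -170.3] yaw 149.75 F [-0.  -1.4  4.5] T [-0.635  0.128  0.067] tau7 0.621 q7 0.89
t13.87 z 173.41 xy [ 553.8 -170.1] yaw 142.74 F [ 0.6 -1.8  3.6] T [-0.715  0.217  0.096] tau7 0.563 q7 0.79
t14.03 z 173.22 xy [ 553.9 -169.8] yaw 135.75 F [ 0.2 -2.3  5. ] T [-0.63   0.211  0.068] tau7 0.556 q7 0.69
t14.20 z 173.20 xy [ 553.9 -169.6] yaw 136.00 F [ 0.9 -1.9  3.9] T [-0.751  0.262 -0.015] tau7 -0.066 q7 0.70
```

```bash

python3 -m handwheel '[[[0,0,0],[-0.0005,-0.0005,-0.0006],1],[[0,0,0],[0,0,0],1],[[0,0,0],[0,0,0],1],[[0,0,0],[0,0,0],1]]'>/dev/null;python3 st.py
for i in 1 2 3; do python3 -m handwheel '[[[0,0,3.5],[0,0.0001,0.0001],1],[[0,0,3.5],[0,0.0001,0.00008],1]]'>/dev/null;python3 st.py;done
python3 -m handwheel '[[[0,0,0],[0,0,0],1],[[0,0,0],[0,0,0],1]]'>/dev/null;python3 st.py
```

```text
t14.53 z 173.33 xy [ 553.7 -169.6] yaw 135.95 F [ 0.  -1.6  0.4] T [-0.338  0.044  0.035] tau7 -0.004 q7 0.70
t14.70 z 173.16 xy [ 553.8 -169.6] yaw 128.78 F [-0.5 -1.5  1.2] T [-0.264  0.094 -0.012] tau7 0.652 q7 0.59
t14.87 z 172.97 xy [ 553.8 -169.5] yaw 121.77 F [-1.1 -1.6  0.8] T [-0.309  0.178 -0.012] tau7 0.598 q7 0.49
t15.03 z 172.73 xy [ 554.  -169.2] yaw 114.78 F [-0.5 -0.1  1.7] T [-0.243  0.171  0.093] tau7 0.590 q7 0.39
t15.20 z 172.78 xy [ 554.1 -169. ] yaw 115.04 F [ 0.6 -1.   0.5] T [-0.126  0.138 -0.019] tau7 -0.075 q7 0.40
```

```bash

for i in 1 2 3 4 5; do python3 -m handwheel '[[[0,0,0],[0,0,-0.0004],1],[[0,0,0],[0,0,0],1]]'>/dev/null;python3 st.py;done
```

```text
t15.37 z 172.99 xy [ 554.1 -168.9] yaw 115.00 F [ 0.7 -0.3 -2. ] T [ 0.019 -0.021  0.016] tau7 0.011 q7 0.39
t15.53 z 173.61 xy [ 554.2 -169.3] yaw 114.95 F [-0.8 -0.6 -1.3] T [ 0.043  0.036 -0.008] tau7 0.007 q7 0.39
t15.70 z 173.87 xy [ 554.1 -169.3] yaw 114.93 F [ 0.1  0.4 -5.1] T [ 0.049 -0.114 -0.018] tau7 0.004 q7 0.39
t15.87 z 174.00 xy [ 554.1 -169.2] yaw 114.94 F [ 1.6  0.9 -8.8] T [ 0.08  -0.258 -0.013] tau7 0.004 q7 0.39
t16.03 z 174.20 xy [ 554.  -169.1] yaw 114.94 F [  3.    0.9 -12.8] T [ 0.192 -0.516 -0.007] tau7 0.005 q7 0.39
```

```bash

python3 -m handwheel '[[[0,0,0],[0,0,0.0008],1],[[0,0,0],[0,0,0.0006],1],[[0,0,0],[0,0,0],1],[[0,0,0],[0,0,0],1]]'>/dev/null;python3 st.py
for i in 1 2 3 4 5; do python3 -m handwheel '[[[0,0,3.5],[0,0.0001,0.0001],1],[[0,0,3.5],[0,0.0001,0.00008],1]]'>/dev/null;python3 st.py;done
python3 -m handwheel '[[[0,0,0],[0,0,0],1],[[0,0,0],[0,0,0],1]]'>/dev/null;python3 st.py
```

```text
t16.37 z 173.96 xy [ 554.4 -169.5] yaw 114.92 F [ 0.1  0.7 -6.5] T [ 0.1   -0.027 -0.033] tau7 -0.007 q7 0.39
t16.53 z 173.85 xy [ 554.4 -169.1] yaw 107.76 F [-0.1  1.1 -6.2] T [0.335 0.04  0.063] tau7 0.626 q7 0.29
t16.70 z 173.69 xy [ 554.6 -168.9] yaw 100.77 F [-0.   1.3 -4.8] T [0.387 0.039 0.079] tau7 0.574 q7 0.19
t16.87 z 173.55 xy [ 555.  -168.8] yaw 93.77 F [ 0.8  0.5 -5.4] T [ 0.36  -0.027  0.103] tau7 0.568 q7 0.09
t17.03 z 173.38 xy [ 555.4 -168.7] yaw 86.79 F [-0.   1.6 -5.9] T [ 0.345 -0.051  0.108] tau7 0.560 q7 -0.01
t17.20 z 173.21 xy [ 555.7 -168.6] yaw 79.79 F [ 1.   1.7 -5.9] T [ 0.431 -0.176  0.033] tau7 0.559 q7 -0.11
t17.37 z 173.18 xy [ 555.7 -168.8] yaw 80.04 F [ 1.5  1.  -4. ] T [ 0.352 -0.136  0.015] tau7 -0.118 q7 -0.11
```

```bash

for i in 1 2 3 4 5; do python3 -m handwheel '[[[0,0,0],[0,0,0.0004],1],[[0,0,0],[0,0,0],1]]'>/dev/null;python3 st.py;done
```

```text
t17.53 z 172.87 xy [ 555.6 -169.6] yaw 79.97 F [ 0.2  0.4 -2.6] T [0.228 0.047 0.013] tau7 0.007 q7 -0.11
t17.70 z 172.63 xy [ 555.7 -169.6] yaw 79.93 F [-1.2  0.7  1. ] T [ 0.245  0.142 -0.016] tau7 0.003 q7 -0.11
t17.87 z 172.33 xy [ 555.8 -169.5] yaw 79.92 F [-0.9  0.5  4.2] T [ 0.208  0.298 -0.016] tau7 -0.002 q7 -0.11
t18.03 z 171.95 xy [ 555.8 -169.5] yaw 79.92 F [-0.6  2.   5.5] T [0.19  0.344 0.037] tau7 -0.003 q7 -0.11
t18.20 z 171.90 xy [ 555.9 -169.5] yaw 79.92 F [-2.3  0.7  8.7] T [ 0.259  0.546 -0.005] tau7 -0.002 q7 -0.11
```

```bash

python3 -m handwheel '[[[0,0,0],[0,0,-0.0008],1],[[0,0,0],[0,0,-0.0007],1],[[0,0,0],[0,0,0],1],[[0,0,0],[0,0,0],1]]'>/dev/null;python3 st.py
for i in 1 2; do python3 -m handwheel '[[[0,0,0],[0,0,0],1]]'>/dev/null;python3 st.py;done
for i in 1 2 3 4; do python3 -m handwheel '[[[0,0,3.5],[0,0.0001,0.0001],1],[[0,0,3.5],[0,0.0001,0.00008],1]]'>/dev/null;python3 st.py;done
for i in 1 2; do python3 -m handwheel '[[[0,0,0],[0,0,0],1]]'>/dev/null;python3 st.py;done
```

```text
t18.53 z 172.44 xy [ 555.7 -169.5] yaw 79.91 F [0.1 0.6 3.1] T [0.186 0.068 0.014] tau7 -0.004 q7 -0.11
t18.62 z 172.41 xy [ 555.7 -169.4] yaw 79.92 F [0.3 0.1 3.3] T [ 0.096  0.084 -0.02 ] tau7 -0.005 q7 -0.11
t18.70 z 172.39 xy [ 555.7 -169.5] yaw 79.92 F [0.  0.1 3.9] T [ 0.089  0.037 -0.066] tau7 -0.006 q7 -0.11
t18.87 z 172.16 xy [ 555.7 -169.4] yaw 72.76 F [-0.8  0.7  3.1] T [0.229 0.125 0.055] tau7 0.629 q7 -0.21
t19.03 z 172.03 xy [ 555.8 -169.4] yaw 65.76 F [0.3 1.5 3.3] T [0.207 0.155 0.079] tau7 0.576 q7 -0.31
t19.20 z 171.89 xy [ 556.  -169.3] yaw 58.76 F [-0.5  0.9  4.8] T [0.25  0.178 0.028] tau7 0.580 q7 -0.41
t19.37 z 171.79 xy [ 556.3 -169.5] yaw 51.76 F [-0.5  0.4  5.6] T [0.238 0.102 0.045] tau7 0.576 q7 -0.51
t19.45 z 171.81 xy [ 556.3 -169.5] yaw 51.84 F [0.  1.2 4.6] T [ 0.245  0.146 -0.076] tau7 -0.468 q7 -0.51
t19.53 z 171.78 xy [ 556.3 -169.5] yaw 52.02 F [0.2 0.7 4.8] T [ 0.273  0.156 -0.069] tau7 -0.042 q7 -0.51
```

```bash

for i in 1 2 3 4 5 6; do python3 -m handwheel '[[[0,0,0],[0,0,-0.0003],1],[[0,0,0],[0,0,0],1],[[0,0,0],[0,0,0],1]]'>/dev/null;python3 st.py;done
```

```text
t19.78 z 171.90 xy [ 556.2 -169.6] yaw 51.96 F [0.2 0.5 4.1] T [ 0.278  0.064 -0.022] tau7 0.025 q7 -0.51
t20.03 z 172.14 xy [ 556.2 -169.6] yaw 51.93 F [0.7 0.8 4.9] T [ 0.243 -0.039 -0.032] tau7 0.016 q7 -0.51
t20.28 z 172.27 xy [ 556.1 -169.7] yaw 51.92 F [1.1 1.5 0.7] T [ 0.168 -0.187 -0.03 ] tau7 0.014 q7 -0.51
t20.53 z 172.37 xy [ 556.  -169.7] yaw 51.92 F [ 2.7  0.1 -1.6] T [-0.026 -0.434  0.002] tau7 0.012 q7 -0.51
t20.78 z 172.54 xy [ 556.  -169.7] yaw 51.92 F [ 3.7 -1.5 -6.1] T [-0.077 -0.646 -0.075] tau7 0.010 q7 -0.51
t21.03 z 172.68 xy [ 555.8 -169.7] yaw 51.92 F [  4.3  -0.9 -11. ] T [-0.187 -0.939  0.042] tau7 0.005 q7 -0.51
```

```bash

python3 -m handwheel '[[[0,0,0],[0,0,0.0006],1],[[0,0,0],[0,0,0.0005],1],[[0,0,0],[0,0,0],1],[[0,0,0],[0,0,0],1]]'>/dev/null;python3 st.py
for i in 1 2 3 4 5; do python3 -m handwheel '[[[0,0,1.6],[0,0.00005,0.00004],1],[[0,0,1.6],[0,0.00004,0.00004],1]]'>/dev/null;python3 st.py;done
for i in 1 2 3; do python3 -m handwheel '[[[0,0,0],[0,0,0],1]]'>/dev/null;python3 st.py;done
```

```text
t21.37 z 172.51 xy [ 556.1 -169.6] yaw 51.92 F [ 2.9  0.2 -5.3] T [-0.045 -0.493 -0.002] tau7 0.004 q7 -0.51
t21.53 z 172.41 xy [ 556.1 -169.4] yaw 48.59 F [ 2.  -0.  -4.8] T [ 0.199 -0.469  0.115] tau7 0.179 q7 -0.55
t21.70 z 172.30 xy [ 556.3 -169.2] yaw 45.38 F [ 2.6  1.1 -3.6] T [ 0.321 -0.382  0.137] tau7 0.142 q7 -0.60
t21.87 z 172.19 xy [ 556.3 -169.1] yaw 42.18 F [ 2.   1.5 -1.4] T [ 0.505 -0.38   0.102] tau7 0.155 q7 -0.64
t22.03 z 172.11 xy [ 556.3 -169.2] yaw 38.98 F [ 1.   1.8 -1.2] T [ 0.731 -0.211  0.06 ] tau7 0.170 q7 -0.69
t22.20 z 171.98 xy [ 556.3 -169.3] yaw 35.78 F [ 1.   3.3 -0.4] T [ 0.798 -0.109  0.11 ] tau7 0.182 q7 -0.74
t22.28 z 171.96 xy [ 556.3 -169.4] yaw 35.82 F [1.5 3.5 0.4] T [ 0.973 -0.101  0.036] tau7 -0.253 q7 -0.73
t22.37 z 171.95 xy [ 556.3 -169.4] yaw 35.92 F [0.4 3.8 0.6] T [ 1.064 -0.065  0.006] tau7 -0.044 q7 -0.73
t22.45 z 171.95 xy [ 556.3 -169.4] yaw 35.92 F [1.  4.2 1.6] T [ 1.058e+00  2.700e-02 -1.000e-03] tau7 -0.002 q7 -0.73
```

```bash

python3 -m handwheel '[[[0,0,0],[0.0005,-0.0006,-0.0006],1],[[0,0,0],[0,0,-0.0004],1],[[0,0,0],[0,0,0],1],[[0,0,0],[0,0,0],1]]'>/dev/null;python3 st.py
for i in 1 2 3 4 5 6 7 8; do python3 -m handwheel '[[[0,0,0],[0,0,0.0003],1],[[0,0,0],[0,0,0],1],[[0,0,0],[0,0,0],1]]'>/dev/null;python3 st.py;done
```

```text
t22.78 z 172.15 xy [ 556.2 -169.3] yaw 35.91 F [ 3.9  2.  -8. ] T [ 0.59  -0.547  0.021] tau7 -0.009 q7 -0.73
t23.03 z 172.17 xy [ 556.2 -169.3] yaw 35.92 F [  2.4   1.3 -10. ] T [ 0.551 -0.501 -0.001] tau7 -0.008 q7 -0.73
t23.28 z 172.20 xy [ 556.3 -169.2] yaw 35.92 F [ 2.3  1.7 -8.8] T [ 0.579 -0.52   0.03 ] tau7 -0.008 q7 -0.73
t23.53 z 172.11 xy [ 556.4 -169.2] yaw 35.92 F [ 1.6  1.4 -5.9] T [ 0.59  -0.336 -0.006] tau7 -0.009 q7 -0.73
t23.78 z 172.04 xy [ 556.5 -169.2] yaw 35.92 F [ 0.5  1.4 -2.4] T [ 0.723 -0.113  0.038] tau7 -0.009 q7 -0.73
t24.03 z 171.99 xy [ 556.6 -169.2] yaw 35.92 F [-1.   2.4  2.5] T [ 0.813  0.2   -0.017] tau7 -0.007 q7 -0.73
t24.28 z 171.70 xy [ 556.7 -169.1] yaw 35.92 F [-0.7  3.5  5.2] T [0.86  0.37  0.002] tau7 0.011 q7 -0.73
t24.53 z 171.43 xy [ 556.7 -169.1] yaw 35.92 F [-1.3  2.8  5.9] T [0.967 0.381 0.038] tau7 0.011 q7 -0.73
t24.78 z 171.24 xy [ 556.8 -169.1] yaw 35.92 F [-2.3  3.4  6. ] T [0.926 0.409 0.027] tau7 0.010 q7 -0.73
```

Pushing down stays stiff until about 8 N and only then yields, with no free play. So it's bearing on the seal, about 35° past first contact, and the next facing point is about 10° on.

```bash

python3 -m handwheel '[[[0,0,0],[0,0,-0.0007],1],[[0,0,0],[0,0,-0.0005],1],[[0,0,0],[0,0,0],1]]'>/dev/null;python3 st.py
python3 -m handwheel '[[[0,0,3.2],[0,0.0001,0.0001],1],[[0,0,3.2],[0,0.0001,0.0001],1],[[0,0,3.2],[0,0.0001,0.0001],1],[[0,0,0],[0,0,0],1],[[0,0,0],[0,0,0],1]]'>/dev/null;python3 st.py
python3 look.py f1 285 185
python3 - <<'E'
from h import *
t=load("f1t");w=load("f1w")
cv2.imwrite("pics/f1b.png",np.hstack([cv2.resize(t["pixels"][155:235,262:382,::-1],(400,267)),cv2.resize(w["pixels"][:,:,::-1],(356,267))]))
for P in([590.6,-241.6,58],[520.2,-97.6,58]): print(wproj(w,P,w["pos"],w["rv"]))
ax=np.array([555.2,-170.3])
E
```

```text
t25.03 z 171.87 xy [ 556.6 -169.2] yaw 35.92 F [-0.7  3.4  3.5] T [ 0.891  0.17  -0.044] tau7 0.015 q7 -0.73
t25.45 z 171.64 xy [ 557.  -170.2] yaw 26.38 F [0.6 1.2 3.7] T [ 0.362  0.133 -0.014] tau7 -0.021 q7 -0.87
[365.46213786 196.69906959]
[196.45537827 195.85073822]
```

View pics/f1b.png

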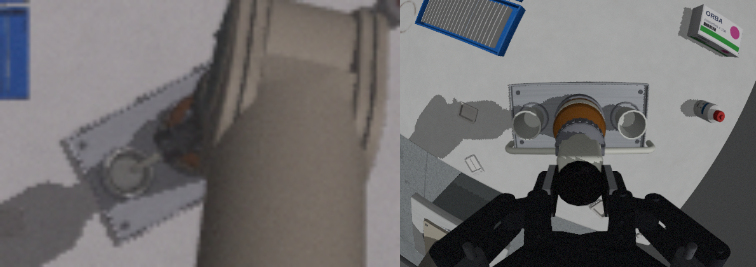

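View pics/f1.png

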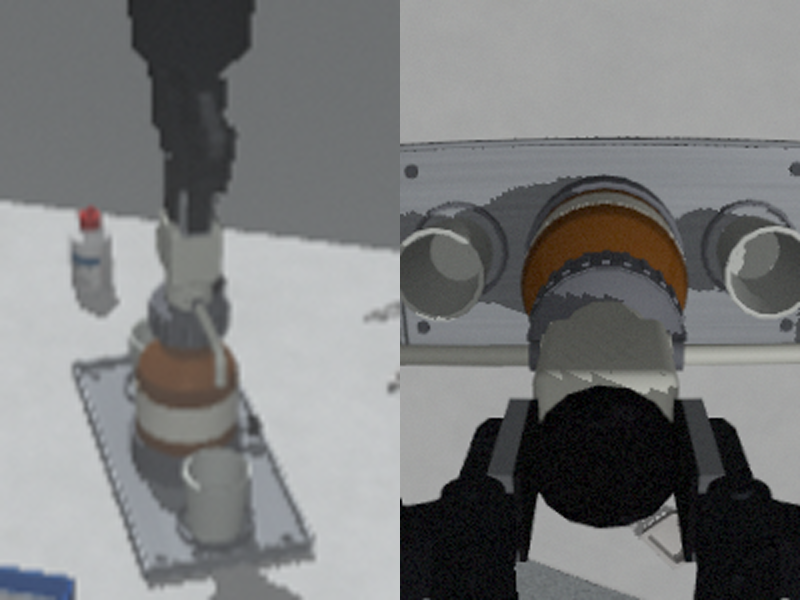

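In both views the spouts lie along the line of the jars. In the wrist crop the spouts are level at row 355 and the jar mouths are at rows 275 and 272, which is within about 1°. I'll release and rise.

```bash

python3 -m handwheel '[[[0,0,0],[0,0,0],0.6],[[0,0,0],[0,0,0],0.4],[[0,0,0],[0,0,0],0.2],[[0,0,0],[0,0,0],0],[[0,0,0],[0,0,0],0]]'
python3 -m handwheel '[[[0,0,0],[0,0,0],0],[[0,0,0],[0,0,0],0],[[0,0,0],[0,0,0],0]]';python3 st.py
python3 -m handwheel '[[[0,0,0],[0,0,-0.01],0],[[0,0,0],[0,0,-0.025],0],[[0,0,0],[0,0,-0.035],0],[[0,0,0],[0,0,-0.035],0],[[0,0,0],[0,0,-0.02],0]]'
python3 -m handwheel '[[[0,0,0],[0,0,0],0],[[0,0,0],[0,0,0],0],[[0,0,0],[0,0,0],0]]';python3 st.py; python3 look.py r1 285 185
```

```text
clock: 26.02
eef_pos: [556.2, -169.5, 171.0]
tool_rot: [-3.141, 0.001, 0.459]
force: [-0.1, 0.9, 1.0]
width: 80.8
gripper_force: 0.0
clock: 26.27
eef_pos: [556.5, -169.4, 171.3]
tool_rot: [-3.142, 0.0, 0.459]
force: [-0.2, 0.2, 0.9]
width: 85.1
gripper_force: 0.0
t26.27 z 171.30 xy [ 556.5 -169.4] yaw 26.33 F [-0.2  0.2  0.9] T [-0.004  0.022 -0.021] tau7 0.000 q7 -0.87
clock: 26.68
eef_pos: [558.2, -169.8, 301.2]
tool_rot: [3.138, -0.004, 0.459]
force: [1.0, -0.8, 0.1]
width: 85.1
gripper_force: 0.0
clock: 26.93
eef_pos: [555.9, -169.2, 296.0]
tool_rot: [-3.141, 0.001, 0.459]
force: [-0.0, -0.1, -0.8]
width: 85.7
gripper_force: 0.0
t26.93 z 295.98 xy [ 555.9 -169.2] yaw 26.32 F [-0.  -0.1 -0.8] T [ 0.052  0.031 -0.022] tau7 0.000 q7 -0.87
```

View pics/r1.png

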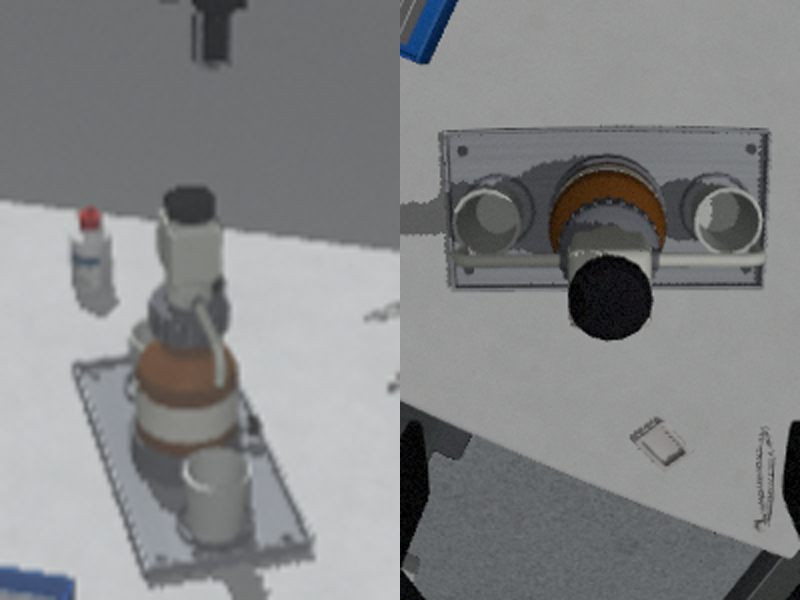

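After release the dispenser stands upright. In the wrist crop the spouts (rows 260 and 258) run parallel to the jar mouths (rows 222 and 220). I'll hand in.

```bash
python3 -c "
from cell import ctrl; print(ctrl.finish_job())"
```

```text
the job is handed in; nothing more can be done
None
```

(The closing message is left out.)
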